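Swap the shaker at the back of the caddy for the honey jar

ROBOT

A 6-joint arm with a two-finger parallel gripper is mounted at the origin on a cart in front of the work surface, level with it; the furniture and walls round the work are solid. World frame = base frame: x ahead of the robot, y to its left, z up, the work surface at z = 0. Lengths are in m, angles in rad, forces in N, time in s.
With the tool pointing down it reaches from about 0.35 to 0.775 m from the base axis. Payload 5.5 kg.
Tool frame: the origin (TCP) lies at the very end of the fingers, on their centre line; the grasp point (between the pads) lies 19 mm behind it; z points along the fingers, y is the line along which they close (so a half turn about z gives the same grasp; the last joint's range is limited). The gripper opens to 85 mm and grips with 20 to 120 N. Pads are 22 mm wide; open, the fingers measure 114 mm over their backs; the gripper's body (76 mm by 85 mm) begins 54 mm behind the grasp point. The pads swing forward as they close: fully open they stand 13 mm farther back than shut.
Start: joints at [1.064, 0.313, 0.046, 1.304, 0, 1.431], TCP at [0.206, 0.537, 0.231] pointing down, gripper open.
Joint ranges: [-2.76, 2.76], [-0.86, 1.69], [-1.03, 1.26], [-2.2, 2.34], [-1.47, 1.5], [-3.14, 3.14]. Speed limits (rad/s): [2.57, 2.57, 3.14, 3.14, 3.14, 3.14].

INTERFACE

Orientations are given as a unit quaternion [w, x, y, z].
In Python, from workcell import env, cams, ticket, spotter gives the robot as it stands.
- The arm moves only by the tool jog_arm, never from a script. Its argument "increments" is a list that holds one entry, the list of rows, each a list of 7 numbers: the shift along the tool's x, y, z in units of 0.25 m (1.0 is 0.25 m), then the turn, a rotation vector about the tool's x, y, z in units of 180 degrees (1.0 is 180 degrees), then the closure in counts, from 0 (fully open) to 255 (shut). A call has 1 to 20 rows; each row shifts and turns the commanded pose from where the row before left it, along the tool's axes as they then stand; what a row does not reach is not made up. A row lasts 1/10 s, in which the tool goes at most 50 mm and 8.59 degrees, less where a joint would pass 70% of its speed; a pose out of reach is approached as far as the arm can. A call with a number of a shift or a turn outside -1 to 1 is refused whole. A call with a gripper value outside its range is refused whole. The fingers move at their own pace and stop on an object; "force" is the grip in N (left out, the last holds). Time passes only in rows, so rows that do not move let the fingers close. It gives the time, the measured TCP pose, the force, the opening and the grip force at its end, in the units of the state.
- env.get_state(): the state, without advancing time (a new reading comes with each control period).
- cams.read_camera(name): name is "scene" or "top"; returns a dict with "pixels" (420x560x3 uint8, red, green, blue), "fx", "fy", "cx", "cy" (pixels), "xyz" and "attitude" of the camera in the world. Camera axes: x right, y down, z forward; pixel columns grow to the right and rows downward; lengths in m; the calibration is good to about 2 mm. A picture is of the moment at which its call begins. There is no depth.
- ticket.hand_in(): hands the job in; it is judged then, once.
Trained networks look in the newest picture that a camera, given by its name, has taken for a name from the list of things; names that differ only in an ending like _2 or _b are one class to them, and where a whole thing is asked for, a point or a joint stands for the part that bears it (a point fixed in the world has none). Each returns a list of dicts, best first, with "conf" (0 to 1); they miss things now and then, are a little off and sometimes report something else, mostly with a low value. They report only what shows in the picture. A call takes as long as a camera call.
- spotter.find_in(target, camera): "uv" ([column, row] in pixels, amid what is visible of it).
- spotter.cut_out(target, camera): "region" (420x560 bool, what is visible of it) and "uv" ([column, row] in pixels, amid what is visible of it).
- spotter.landmark_of(target, camera): "uv" ([column, row] in pixels: a listed point, or the origin of a listed thing).
The state is a dict: "clock": time; "joint_pos": joint angles; "qvel": joint speeds; "tau": joint torques, N m; "tcp_pos": TCP position; "orientation": TCP orientation; "wrist_force": force on the tool from outside, world axes, zero at the start; "ft_torque": the same for the moment, N m; "finger_gap": finger opening in m; "grip_force": force on a finger pad.
Only numpy, scipy, OpenCV 4.12 (cv2) and the standard library are available. Lean on these libraries where they do the work, as an engineer would, in place of code of your own. Each camera call takes 0.05 s, during which the arm holds its last target. There are 200 camera calls.

TASK

Breakfast is over and cooking begins: get the little glass shaker out of the back of the wooden caddy and put the honey jar away in its place. First set the wooden mill and the green tin that stand in front of it aside on the blue mat; then put the shaker in the middle of the purple saucer, stand the honey jar on the middle of the rear marked place of the caddy, and at last put the mill and the tin back each exactly where it stood before. Keep everything upright, let go of it all at the end, and leave the mug alone.

Things in the scene. Friction and masses are not known exactly. Their poses are not given: they have to be found in the camera images.
- caddy: Long tray of light wood, 260 x 120 mm, fixed. Origin: centre of underside; x runs along it to the rear end (away from the robot), y across. Floor 6 mm above the worktop; walls 5 mm thick, tops at 16 mm, at the rear end 36 mm. Three flush dark round places (68 mm) in file at x = -78 (front), 0, +78 mm (rear), y = 0: mill and tin stand on front and middle in either order, the shaker on the rear.
- mat: Rectangular blue fabric place mat, 210 mm along its x by 140 mm along its y, 5 mm thick, fixed to the worktop, left or right of the caddy. Origin at the centre of its underside. It is the side area and has room for the mill and the tin one beside the other along its x.
- saucer: Round dark purple saucer, 136 mm across, fixed to the worktop, left or right of the caddy (across from the mat). Origin at the centre of its underside. Things stand in its middle at 10 mm above its underside; the rim reaches 18 mm.
- mill_mid (a point): Turned wooden mill, upright and round, 170 mm tall: body 58 mm across up to 122 mm, head 49 mm across from 123 to 158 mm, small metal knob above. This point is on its axis 85 mm above its foot; z up (it may lean 2 degrees by itself). Best grasped round the head, about 135 mm above the foot; a lower grasp brings the hand down on its top. Loose, about 0.18 kg.
- tin_mid (a point): Round green and white tin, 61 mm across, 104 mm tall. This point is on its axis 52 mm above its foot; z up. Grasp it high, about 75 mm above the foot. Loose, about 0.28 kg.
- shaker_mid (a point): Small glass shaker with a whitish cap, 30 mm across (cap 26 mm), 43 mm tall. This point is on its axis 21.5 mm above its foot; z up. Grasp it about 25 mm above the foot. Loose, about 0.06 kg. The thing in front of it is far taller and stands close.
- honey_mid (a point): Round honey jar with a black lid, 60 mm across (lid 63 mm), 94 mm tall, standing on the worktop behind the mat or the saucer. This point is on its axis 47 mm above its foot; z up. Grasp it about 65 mm above the foot. Loose, about 0.33 kg.
- mug_mid (a point): White mug with grey dots, 82 x 114 x 91 mm with its handle, a bystander that is not to be moved. This point is 45 mm above its foot, at the centre of its outline; z up.

How it is judged:
On the way, in this order (a step that is already met when the one before it is completed fails the run):
1. the mill and the tin both stand upright on the blue mat, let go (x of mill_mid in the frame of mat between -0.09 and 0.09 m and y of mill_mid in the frame of mat between -0.055 and 0.055 m and height (world z) of mill_mid between 0.082 and 0.098 m and angle between each of mill_mid, tin_mid's own z axis and vertical below 0.12 rad and linear speed of each of mill, tin below 0.03 m/s and contact force between the fingers and mill below 0.2 N and x of tin_mid in the frame of mat between -0.09 and 0.09 m and y of tin_mid in the frame of mat between -0.055 and 0.055 m and height (world z) of tin_mid between 0.049 and 0.065 m and contact force between the fingers and tin below 0.2 N), for 0.2 s.
2. the shaker stands in the middle of the saucer, let go, while the mill and the tin are on the mat (all of step 1 and horizontal distance between shaker_mid and saucer below 0.02 m and height (world z) of shaker_mid between 0.0235 and 0.0395 m and angle between shaker_mid's own z axis and vertical below 0.12 rad and linear speed of shaker below 0.03 m/s and contact force between the fingers and shaker below 0.2 N), for 0.2 s.
3. the honey jar stands on the rear place of the caddy, let go, while the mill and the tin are on the mat and the shaker on the saucer (all of step 2 and x of honey_mid in the frame of caddy between 0.063 and 0.093 m and y of honey_mid in the frame of caddy between -0.015 and 0.015 m and height (world z) of honey_mid between 0.045 and 0.061 m and angle between honey_mid's own z axis and vertical below 0.12 rad and linear speed of honey below 0.03 m/s and contact force between the fingers and honey below 0.2 N), for 0.2 s.
At the end, for the whole second after the job is handed in: The mill and the tin stand again within 15 mm of where each stood at the start; the honey jar stands on the caddy's rear place, within 15 mm of its centre along and across the caddy; the shaker stands on the saucer within 20 mm of its centre; all four upright (within 0.12 rad), let go and at rest (distance of each of mill_mid, tin_mid from where it was at the start of the episode below 0.015 m and angle between each of mill_mid, tin_mid, honey_mid, shaker_mid's own z axis and vertical below 0.12 rad and linear speed of each of mill, tin, honey, shaker below 0.03 m/s and contact force between the fingers and mill below 0.2 N and contact force between the fingers and tin below 0.2 N and x of honey_mid in the frame of caddy between 0.063 and 0.093 m and y of honey_mid in the frame of caddy between -0.015 and 0.015 m and height (world z) of honey_mid between 0.045 and 0.061 m and contact force between the fingers and honey below 0.2 N and horizontal distance between shaker_mid and saucer below 0.02 m and height (world z) of shaker_mid between 0.0235 and 0.0395 m and contact force between the fingers and shaker below 0.2 N); the robot touches nothing.
It fails at once if the mug is moved by more than 20 mm (distance of mug_mid from where it was at the start of the episode above 0.02 m).
It fails at once if the mill is tipped over (angle between mill_mid's own z axis and vertical above 0.7 rad).
It fails at once if the tin is tipped over (angle between tin_mid's own z axis and vertical above 0.7 rad).
It fails at once if the shaker is tipped over (angle between shaker_mid's own z axis and vertical above 0.7 rad).
It fails at once if the honey jar is tipped over (angle between honey_mid's own z axis and vertical above 0.7 rad).
It also fails if it takes over 134 s, if anything falls off the work surface, if the arm or the gripper's body presses on something with over 40 N, if the wrist force passes 120 N, or if a joint passes its speed limit or range.

## Working session

There is one attempt and no reset: what is moved stays moved. The work goes in short steps, Python scripts to look and compute and a tool call to move; the robot and the scene stay as the last step left them, time stands still between calls to the robot, and variables do not carry over. Pictures are saved under pics/ and viewed, at most 14 in all, crops included, and the job is handed in when it is done.

Besides the shell and the picture viewer there is one more tool, called after "Request:" as a command line: name --argument value ..., lists and objects as JSON in quotes. jog_arm: Moves the arm, as the interface text tells. Shifts and turns lie within -1 to 1; 1 stands for 0.25 m of shift or 180 degrees of turn. Its arguments: {"type":"object","properties":{"increments":{"type":"array"},"force":{"type":"number"}},"required":["increments"]}

```bash
ls; mkdir -p pics
cat > h.py <<'E'
import numpy as np, cv2
from workcell import env, cams, ticket, spotter
from scipy.spatial.transform import Rotation as R
def rot(c):
    a=np.array(c["attitude"],float)
    return R.from_quat(a[[1,2,3,0]]).as_matrix() if a.size==4 else a.reshape(3,3)
def ray(c,uv):
    d=np.array([(uv[0]-c["cx"])/c["fx"],(uv[1]-c["cy"])/c["fy"],1.]); return np.array(c["xyz"]),rot(c)@d
def atz(c,uv,z):
    o,d=ray(c,uv); return o+d*(z-o[2])/d[2]
def proj(c,p):
    q=rot(c).T@(np.array(p)-np.array(c["xyz"])); return np.array([c["fx"]*q[0]/q[2]+c["cx"],c["fy"]*q[1]/q[2]+c["cy"]])
def save(c,name): cv2.imwrite("pics/"+name+".png",cv2.cvtColor(c["pixels"],cv2.COLOR_RGB2BGR))
E
python3 - <<'E'
from h import *
np.set_printoptions(precision=3,suppress=True)
H=dict(caddy=0,mat=0,saucer=0,mill_mid=.091,tin_mid=.058,shaker_mid=.0275,honey_mid=.047,mug_mid=.045)
for n in("scene","top"):
    c=cams.read_camera(n); save(c,n+"0"); print(n,c["xyz"],c["attitude"],c["fx"])
    for t,z in H.items():
        for r in spotter.landmark_of(t,n)[:2]: print(t,np.array(r["uv"]),round(r["conf"],2),atz(c,r["uv"],z))
s=env.get_state(); print(s)
E
```

```text
pics
scene [ 0.253 -0.527  0.652] [-0.375  0.895 -0.219  0.103] 390.8007338248548
caddy [270.1 232.7] 0.7 [0.534 0.012 0.   ]
mat [315.2 349.2] 0.91 [ 0.477 -0.275  0.   ]
saucer [193.6 180.9] 0.67 [0.441 0.265 0.   ]
tin_mid [270.4 217.3] 0.72 [0.53  0.004 0.058]
shaker_mid [295.  210.5] 0.65 [0.606 0.025 0.027]
shaker_mid [191.8 180.3] 0.48 [0.43  0.236 0.027]
honey_mid [383.1 281.1] 0.71 [ 0.648 -0.236  0.047]
honey_mid [272.4 233. ] 0.42 [ 0.518 -0.03   0.047]
mug_mid [245.6 222.3] 0.67 [0.481 0.026 0.045]
top [0.479 0.022 0.983] [ 0.013 -0.702  0.712 -0.028] 384.5487721780158
caddy [279.3 204. ] 0.78 [0.535 0.002 0.   ]
mat [387.2 226.8] 0.69 [ 0.473 -0.274  0.   ]
mat [176.4 239.3] 0.51 [0.449 0.264 0.   ]
saucer [181.4 241.2] 0.85 [0.444 0.251 0.   ]
saucer [277.5 200.7] 0.66 [0.543 0.006 0.   ]
mill_mid [288.9 235.7] 0.97 [ 0.456 -0.017  0.091]
tin_mid [281.3 201.8] 0.95 [ 0.537 -0.002  0.058]
shaker_mid [280.1 203.4] 0.71 [0.535 0.    0.027]
shaker_mid [274.2 178. ] 0.57 [0.599 0.014 0.027]
honey_mid [378.7 153.2] 0.89 [ 0.655 -0.245  0.047]
mug_mid [174.5 153.7] 0.86 [0.659 0.258 0.045]
{'clock': 0.9, 'joint_pos': array([ 1.064,  0.313,  0.046,  1.304, -0.   ,  1.431]), 'qvel': array([-0.   ,  0.   ,  0.001,  0.   ,  0.001, -0.001]), 'tau': array([ -0.002, -48.045,  29.881,   0.   ,  -0.   ,  -0.   ]), 'tcp_pos': array([0.206, 0.537, 0.231]), 'orientation': array([0.   , 0.182, 0.983, 0.   ]), 'wrist_force': array([-0.256,  0.008,  0.085]), 'ft_torque': array([0.042, 0.021, 0.005]), 'grip_force': 0.0, 'finger_gap': 0.08542856727341692}
```

View pics/top0.png

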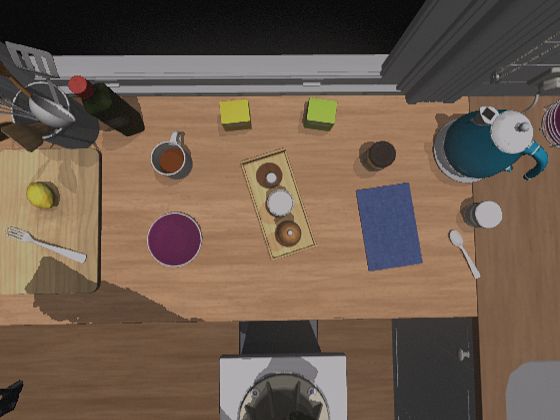

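View pics/scene0.png

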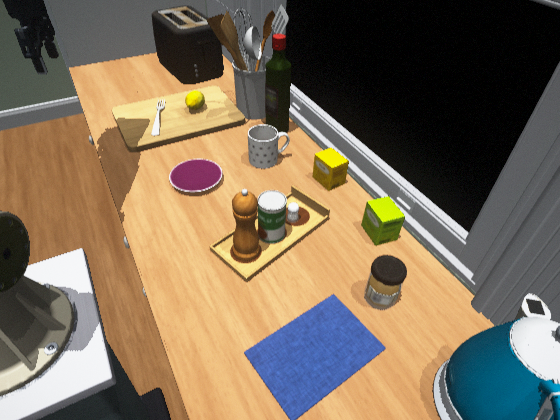

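The top view shows the mill at (289,234), the tin at (280,203) and the shaker at (271,178) in the caddy, which is tilted about 17°. The saucer is at (174,240), the mat at (389,227), the honey at (380,155) and the mug at (170,158). The scene view agrees with this. Next I refine the positions by fitting silhouettes.

```bash
cat >> h.py <<'E'
from scipy.optimize import minimize
def circ(r,z,n=40):
    a=np.linspace(0,2*np.pi,n,endpoint=False); return np.c_[r*np.cos(a),r*np.sin(a),0*a+z]
def box(l,w,z): return np.array([[sx*l/2,sy*w/2,zz] for zz in(0,z) for sx,sy in((1,1),(1,-1),(-1,-1),(-1,1))])
# list of convex parts, heights above own foot
M=dict(mill=[np.r_[circ(.029,0),circ(.029,.122)],np.r_[circ(.0245,.123),circ(.0245,.158)]],
 tin=[np.r_[circ(.0305,0),circ(.0305,.104)]],shaker=[np.r_[circ(.015,0),circ(.013,.043)]],
 honey=[np.r_[circ(.030,0),circ(.0315,.094)]],saucer=[np.r_[circ(.05,0),circ(.068,.018)]],
 mat=[box(.21,.14,.005)],caddy=[box(.26,.12,.016),np.array([[x,y,.036] for x in(.125,.13) for y in(-.06,.06)]+[[x,y,0] for x in(.125,.13) for y in(-.06,.06)])])
def mask(c,name,p,foot,yaw=0,S=4):
    m=np.zeros((420*S,560*S),np.uint8); Rz=R.from_euler('z',yaw).as_matrix()
    for P in M[name]:
        q=np.array([proj(c,Rz@x+[p[0],p[1],foot]) for x in P])
        cv2.fillConvexPoly(m,cv2.convexHull(np.round((q+.5)*S).astype(np.int32)),255)
    return cv2.resize(m,(560,420),interpolation=cv2.INTER_AREA)/255.
def fit(name,target,cs,foot,x0,yaw=None):
    obs=[]
    for n,c in cs.items():
        r=[k for k in spotter.cut_out(target,n)[:3]]
        if r:
            best=max(r,key=lambda k:(np.minimum(k["region"],mask(c,name,x0,foot,yaw or 0)).sum()))
            obs.append((c,best["region"].astype(float),best["conf"]))
    def f(x):
        e=0
        for c,g,_ in obs:
            m=mask(c,name,x,foot,x[2] if len(x)>2 else 0); e+=1-np.minimum(m,g).sum()/np.maximum(m,g).sum()
        return e
    x0=list(x0)+([yaw] if yaw is not None else [])
    sim=np.array([x0]+[np.array(x0)+(.06 if i==2 else .01)*np.eye(len(x0))[i] for i in range(len(x0))])
    r=minimize(f,x0,method="Nelder-Mead",options=dict(initial_simplex=sim,xatol=2e-4,fatol=1e-4,maxiter=80))
    return r.x,r.fun/max(1,len(obs)),[o[2] for o in obs]
E
cat > m1.py <<'E'
from h import *
np.set_printoptions(precision=4,suppress=True)
cs={n:cams.read_camera(n) for n in("top","scene")}
for name,t,foot,x0,yaw in[("caddy","caddy",0,(.535,.002),.29),("mat","mat",0,(.475,-.274),.1),("saucer","saucer",0,(.444,.258),None),("honey","honey_mid",0,(.652,-.24),None),
 ("mill","mill_mid",.006,(.456,-.017),None),("tin","tin_mid",.006,(.537,-.001),None),("shaker","shaker_mid",.006,(.605,.022),None)]:
    print(name)
    for k in("top","scene"): 
        print("  ",k,*fit(name,t,{k:cs[k]},foot,x0,yaw))
E
time python3 m1.py
```

```text
caddy
   top [0.5361 0.0053 0.3017] 0.2667108207566026 [0.56]
   scene [0.535  0.0092 0.2979] 0.4665357353334728 [0.89]
mat
   top [ 0.476  -0.2773  0.1407] 0.020091428727616822 [0.63]
   scene [ 0.4752 -0.2758  0.1371] 0.013852111792300281 [0.61]
saucer
   top [0.451  0.2656] 0.027903783399567006 [0.94]
   scene [0.4493 0.2702] 0.03440117934397624 [0.9]
honey
   top [ 0.6461 -0.2376] 0.06750343961959004 [0.83]
   scene [ 0.6469 -0.2392] 0.06025809442856045 [0.88]
mill
   top [ 0.4633 -0.0112] 0.2634808917880823 [0.86]
   scene [ 0.4626 -0.0144] 0.18377708779743718 [0.71]
tin
   top [0.5328 0.0027] 0.04723928796471333 [0.63]
   scene [0.5341 0.0059] 0.06570175317217608 [0.56]
shaker
   top [0.6005 0.0222] 0.17987483735051746 [0.52]
   scene [0.5976 0.0229] 0.07962472937214327 [0.74]
real	0m4.158s
user	0m3.259s
sys	0m0.523s
```

```bash
cat > m2.py <<'E'
from h import *
np.set_printoptions(precision=4,suppress=True)
cs={n:cams.read_camera(n) for n in("top","scene")}
def hull(m):
    p=cv2.findNonZero((m>.5).astype(np.uint8)); o=np.zeros((420,560),np.uint8); cv2.fillConvexPoly(o,cv2.convexHull(p),1); return o
for k,c in cs.items():
    r=spotter.cut_out("caddy",k); g=max(r,key=lambda q:q["conf"])["region"].astype(np.uint8)
    n,l,st,_=cv2.connectedComponentsWithStats(g); g=(np.isin(l,[i for i in range(1,n) if st[i,4]>60]))
    g=hull(g)
    def f(x):
        m=hull(mask(c,"caddy",x,0,x[2])); return 1-(m&g).sum()/(m|g).sum()
    s=np.array([[.535,.005,.3],[.545,.005,.3],[.535,.015,.3],[.535,.005,.36]])
    R_=minimize(f,s[0],method="Nelder-Mead",options=dict(initial_simplex=s,xatol=2e-4,fatol=1e-4)); print(k,R_.x,R_.fun)
r=spotter.cut_out("mill_mid","top")[0]["region"]; r2=spotter.cut_out("shaker_mid","top")[0]["region"]
c=cs["top"]; im=cv2.cvtColor(c["pixels"],cv2.COLOR_RGB2BGR)
x=(.535,.0065,.3)
big=cv2.resize(im,None,fx=6,fy=6,interpolation=cv2.INTER_CUBIC)
def dr(P,col):
    q=np.array([proj(c,p) for p in P]); cv2.polylines(big,[np.round((q+.5)*6).astype(np.int32)],True,col,1)
Rz=R.from_euler('z',x[2]).as_matrix()
def at(P,o): return P+np.array(o)
dr((Rz@(box(.26,.12,.016)[4:]).T).T+[x[0],x[1],0],(0,0,255))
for d in(-.078,0,.078): dr(circ(.034,.006)+(Rz@[d,0,0])+[x[0],x[1],0],(255,0,255))
for (p,z,rr) in[((.463,-.013),.164,.0245),((.533,.004),.110,.0305),((.599,.0225),.049,.013),((.463,-.013),.176,.004)]: dr(circ(rr,z)+[p[0],p[1],0],(255,255,0))
cv2.imwrite("pics/ov.png",big[145*6:262*6,225*6:325*6])
E
python3 m2.py; python3 -c "
import cv2;i=cv2.imread('pics/ov.png');print(i.shape);cv2.imwrite('pics/ov.png',cv2.resize(i,None,fx=.85,fy=.85))"
```

```text
top [0.5361 0.0063 0.3007] 0.009771986970684043
scene [0.5373 0.0087 0.2937] 0.04376867639303916
(702, 600, 3)
```

View pics/ov.png

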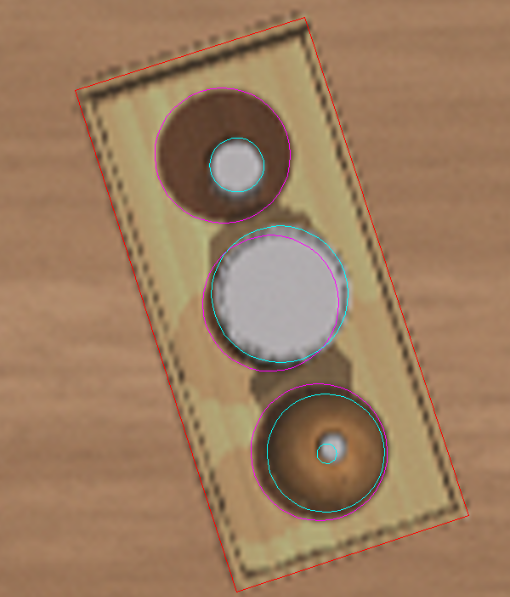

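The overlay fits: caddy at (0.536, 0.0065) with yaw 0.30, and the marked places match the magenta circles. I keep one tool yaw, closing across the caddy, for the whole job.

Request:
jog_arm --increments '[[[0, 0, 0, 0, 0, -0.0424, 0], [0, 0, 0, 0, 0, -0.0424, 0], [0, 0, 0, 0, 0, -0.0424, 0], [0, 0, 0, 0, 0, -0.0424, 0], [0, 0, 0, 0, 0, -0.0424, 0], [-0.0237, -0.1717, 0, 0, 0, 0, 0], [-0.0237, -0.1717, 0, 0, 0, 0, 0], [-0.0237, -0.1717, 0, 0, 0, 0, 0], [-0.0237, -0.1717, 0, 0, 0, 0, 0], [-0.0237, -0.1717, 0, 0, 0, 0, 0], [-0.0237, -0.1717, 0, 0, 0, 0, 0], [-0.0237, -0.1717, 0, 0, 0, 0, 0], [-0.0237, -0.1717, 0, 0, 0, 0, 0], [-0.0237, -0.1717, 0, 0, 0, 0, 0], [-0.0237, -0.1717, 0, 0, 0, 0, 0], [-0.0237, -0.1717, 0, 0, 0, 0, 0], [-0.0237, -0.1717, 0, 0, 0, 0, 0], [-0.0237, -0.12, 0, 0, 0, 0, 0], [-0.0237, -0.08, 0, 0, 0, 0, 0]]]' --force 30

```text
clock: 3.9
tcp_pos: [0.4529, 0.019, 0.2314]
orientation: [0.0, -0.148, 0.989, -0.0]
wrist_force: [-0.9, 0.6, 0.5]
finger_gap: 0.0856
grip_force: 0.0
```

```bash
cat > d.py <<'E'
import sys
from h import *
# usage: d.py x y z ... : deltas in tool units from the present TCP through the waypoints
s=env.get_state(); q=np.array(s["orientation"]); Rt=R.from_quat(q[[1,2,3,0]]).as_matrix()
p=np.array(s["tcp_pos"]); v=np.array(sys.argv[1:],float).reshape(-1,3)
print("tcp",p.round(4),"y-dir",np.degrees(np.arctan2(Rt[1,1],Rt[0,1])).round(2),"tilt",np.degrees(np.arccos(-Rt[2,2])).round(2),"gap",round(s["finger_gap"],4),"grip",round(s["grip_force"],1),"t",s["clock"],"F",np.round(s["wrist_force"],1))
for w in v:
    u=Rt.T@(w-p)/.25; print(u.round(4),"min rows",np.ceil(np.linalg.norm(w-p)/.05)); p=w
E
python3 d.py .463 -.013 .23 .463 -.013 .122
```

```text
tcp [0.4529 0.019  0.2314] y-dir 107.0 tilt 0.04 gap 0.0856 grip 0.0 t 3.9 F [-0.9  0.6  0.5]
[-0.0013 -0.1341  0.0058] min rows 1.0
[3.00e-04 2.00e-04 4.32e-01] min rows 3.0
```

Request:
jog_arm --increments '[[[0, -0.0671, 0, 0, 0, 0, 0], [-0.0013, -0.067, 0, 0, 0, 0, 0], [0, 0, 0.07, 0, 0, 0, 0], [0, 0, 0.1, 0, 0, 0, 0], [0, 0, 0.1, 0, 0, 0, 0], [0, 0, 0.1, 0, 0, 0, 0], [0, 0, 0.06, 0, 0, 0, 0], [0, 0, 0.008, 0, 0, 0, 0], [0, 0, 0, 0, 0, 0, 0], [0, 0, 0, 0, 0, 0, 255], [0, 0, 0, 0, 0, 0, 255], [0, 0, 0, 0, 0, 0, 255], [0, 0, 0, 0, 0, 0, 255], [0, 0, 0, 0, 0, 0, 255], [0, 0, 0, 0, 0, 0, 255], [0, 0, 0, 0, 0, 0, 255], [0, 0, 0, 0, 0, 0, 255]]]' --force 30

```text
clock: 5.6
tcp_pos: [0.4634, -0.0109, 0.1229]
orientation: [0.001, -0.149, 0.989, -0.0]
wrist_force: [0.8, -0.4, 6.1]
finger_gap: 0.0466
grip_force: 30.5
```

```bash
python3 d.py .463 -.013 .197 .424 -.284 .197 .424 -.284 .122
python3 - <<'E'
from h import *
c=cams.read_camera("scene"); cv2.imwrite("pics/g1.png",cv2.cvtColor(cv2.resize(c["pixels"][120:320,160:400],None,fx=3,fy=3),cv2.COLOR_RGB2BGR))
E
```

```text
tcp [ 0.4634 -0.0109  0.1229] y-dir 107.14 tilt 0.15 gap 0.0466 grip 30.5 t 5.6 F [ 0.8 -0.4  6.1]
[ 0.0032 -0.0079 -0.2964] min rows 2.0
[ 0.4686 -0.9899  0.    ] min rows 6.0
[0.0007 0.0003 0.3   ] min rows 2.0
```

View pics/g1.png

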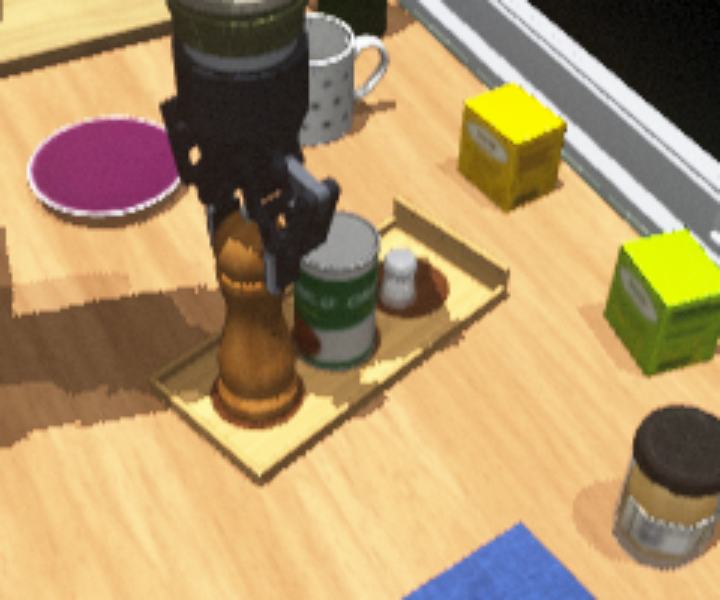

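Request:
jog_arm --increments '[[[0, 0, -0.02, 0, 0, 0, 255], [0, 0, -0.06, 0, 0, 0, 255], [0, 0, -0.08, 0, 0, 0, 255], [0, 0, -0.08, 0, 0, 0, 255], [0, 0, -0.06, 0, 0, 0, 255], [0.02, -0.042, 0, 0, 0, 0, 255], [0.0393, -0.083, 0, 0, 0, 0, 255], [0.0393, -0.083, 0, 0, 0, 0, 255], [0.0393, -0.083, 0, 0, 0, 0, 255], [0.0393, -0.083, 0, 0, 0, 0, 255], [0.0393, -0.083, 0, 0, 0, 0, 255], [0.0393, -0.083, 0, 0, 0, 0, 255], [0.0393, -0.083, 0, 0, 0, 0, 255], [0.0393, -0.083, 0, 0, 0, 0, 255], [0.0393, -0.083, 0, 0, 0, 0, 255], [0.0393, -0.083, 0, 0, 0, 0, 255], [0.0393, -0.083, 0, 0, 0, 0, 255], [0.02, -0.042, 0, 0, 0, 0, 255], [0, 0, 0, 0, 0, 0, 255]]]'

```text
clock: 7.55
tcp_pos: [0.422, -0.2848, 0.1957]
orientation: [-0.001, -0.148, 0.989, 0.001]
wrist_force: [0.6, 0.1, -2.1]
finger_gap: 0.0464
grip_force: 31.4
```

```bash
python3 d.py .424 -.284 .1225
python3 - <<'E'
from h import *
for n in("top","scene"):
    c=cams.read_camera(n)
    for t,z in(("mill_mid",.166),("tin_mid",.058),("shaker_mid",.0275)):
        r=spotter.landmark_of(t,n)[:1]; print(n,t,[(k["conf"],atz(c,k["uv"],z).round(3)) for k in r])
c=cams.read_camera("top"); print(fit("tin","tin_mid",{"top":c},.006,(.533,.004))); print(fit("shaker","shaker_mid",{"top":c},.006,(.6,.022)))
E
```

```text
tcp [ 0.422  -0.2848  0.1957] y-dir 107.0 tilt 0.1 gap 0.0464 grip 31.4 t 7.55 F [ 0.6  0.1 -2.1]
[-0.0088  0.0005  0.2927] min rows 2.0
top mill_mid [(0.79, array([ 0.417, -0.29 ,  0.166]))]
top tin_mid [(0.75, array([0.54 , 0.003, 0.058]))]
top shaker_mid [(0.41, array([0.597, 0.012, 0.027]))]
scene mill_mid [(0.84, array([ 0.42 , -0.284,  0.166]))]
scene tin_mid [(0.72, array([0.534, 0.006, 0.058]))]
scene shaker_mid [(0.18, array([ 0.464, -0.285,  0.027]))]
(array([0.53499274, 0.00284745]), np.float64(0.03670655951486179), [0.64])
(array([0.6  , 0.022]), np.float64(0.0), [])
```

Request:
jog_arm --increments '[[[0, 0, 0.08, 0, 0, 0, 255], [0, 0, 0.1, 0, 0, 0, 255], [0, 0, 0.08, 0, 0, 0, 255], [0, 0, 0.025, 0, 0, 0, 255], [0, 0, 0.008, 0, 0, 0, 255], [0, 0, 0, 0, 0, 0, 255], [0, 0, 0, 0, 0, 0, 100], [0, 0, 0, 0, 0, 0, 0], [0, 0, 0, 0, 0, 0, 0], [0, 0, 0, 0, 0, 0, 0], [0, 0, -0.06, 0, 0, 0, 0], [0, 0, -0.15, 0, 0, 0, 0], [0, 0, -0.15, 0, 0, 0, 0], [0, 0, -0.08, 0, 0, 0, 0], [0, 0, 0, 0, 0, 0, 0]]]'

```text
clock: 9.6
tcp_pos: [0.4244, -0.2851, 0.2372]
orientation: [0.002, -0.149, 0.989, -0.003]
wrist_force: [0.5, -0.9, -0.5]
finger_gap: 0.0854
grip_force: 0.0
```

```bash
python3 d.py .534 .004 .23 .534 .004 .062
python3 - <<'E'
from h import *
for n in("top","scene"):
    c=cams.read_camera(n)
    print(fit("mill","mill_mid",{n:c},.005,(.424,-.284)),fit("tin","tin_mid",{n:c},.006,(.533,.004)))
E
```

```text
tcp [ 0.4244 -0.2851  0.2372] y-dir 107.15 tilt 0.39 gap 0.0854 grip 0.0 t 9.6 F [ 0.5 -0.9 -0.5]
[-0.7595  0.9758  0.0257] min rows 7.0
[0.0023 0.0039 0.672 ] min rows 4.0
(array([ 0.4242029 , -0.28252907]), np.float64(0.310879970326995), [0.79]) (array([0.53369656, 0.00251052]), np.float64(0.03711419904741298), [0.85])
(array([ 0.42144752, -0.29016546]), np.float64(0.16650223907485873), [0.74]) (array([0.52432813, 0.02564063]), np.float64(0.9763191886332105), [0.38])
```

Request:
jog_arm --increments '[[[-0.045, 0.058, 0.0257, 0, 0, 0, 0], [-0.095, 0.122, 0, 0, 0, 0, 0], [-0.095, 0.122, 0, 0, 0, 0, 0], [-0.095, 0.122, 0, 0, 0, 0, 0], [-0.095, 0.122, 0, 0, 0, 0, 0], [-0.095, 0.122, 0, 0, 0, 0, 0], [-0.095, 0.122, 0, 0, 0, 0, 0], [-0.095, 0.122, 0, 0, 0, 0, 0], [-0.0495, 0.0638, 0, 0, 0, 0, 0], [0, 0, 0, 0, 0, 0, 0], [0, 0, 0.08, 0, 0, 0, 0], [0, 0, 0.12, 0, 0, 0, 0], [0, 0, 0.12, 0, 0, 0, 0], [0, 0, 0.12, 0, 0, 0, 0], [0, 0, 0.12, 0, 0, 0, 0], [0, 0, 0.08, 0, 0, 0, 0], [0, 0, 0.032, 0, 0, 0, 0], [0, 0, 0, 0, 0, 0, 0]]]'

```text
clock: 11.7
tcp_pos: [0.531, 0.0049, 0.0577]
orientation: [-0.002, -0.149, 0.989, 0.0]
wrist_force: [-1.1, -1.0, 0.1]
finger_gap: 0.0857
grip_force: 0.0
```

Request:
jog_arm --increments '[[[0, 0, 0, 0, 0, 0, 255], [0, 0, 0, 0, 0, 0, 255], [0, 0, 0, 0, 0, 0, 255], [0, 0, 0, 0, 0, 0, 255], [0, 0, 0, 0, 0, 0, 255], [0, 0, 0, 0, 0, 0, 255], [0, 0, 0, 0, 0, 0, 255]]]' --force 35

```text
clock: 12.4
tcp_pos: [0.5336, 0.005, 0.0606]
orientation: [0.001, -0.149, 0.989, -0.001]
wrist_force: [-1.1, -2.1, 7.1]
finger_gap: 0.0598
grip_force: 38.2
```

```bash
python3 d.py .534 .004 .127 .527 -.269 .127 .527 -.269 .062
```

```text
tcp [0.5336 0.005  0.0606] y-dir 107.14 tilt 0.17 gap 0.0598 grip 38.2 t 12.4 F [-1.1 -2.1  7.1]
[-0.0011 -0.0049 -0.2655] min rows 2.0
[ 3.4860e-01 -1.0352e+00  9.0000e-04] min rows 6.0
[0.0006 0.0004 0.26  ] min rows 2.0
```

Request:
jog_arm --increments '[[[0, 0, -0.03, 0, 0, 0, 255], [0, 0, -0.07, 0, 0, 0, 255], [0, 0, -0.08, 0, 0, 0, 255], [0, 0, -0.07, 0, 0, 0, 255], [0, 0, -0.03, 0, 0, 0, 255], [0.0145, -0.0433, 0, 0, 0, 0, 255], [0.029, -0.0867, 0, 0, 0, 0, 255], [0.029, -0.0867, 0, 0, 0, 0, 255], [0.029, -0.0867, 0, 0, 0, 0, 255], [0.029, -0.0867, 0, 0, 0, 0, 255], [0.029, -0.0867, 0, 0, 0, 0, 255], [0.029, -0.0867, 0, 0, 0, 0, 255], [0.029, -0.0867, 0, 0, 0, 0, 255], [0.029, -0.0867, 0, 0, 0, 0, 255], [0.029, -0.0867, 0, 0, 0, 0, 255], [0.029, -0.0867, 0, 0, 0, 0, 255], [0.029, -0.0867, 0, 0, 0, 0, 255], [0.0145, -0.0433, 0, 0, 0, 0, 255], [0, 0, 0, 0, 0, 0, 255], [0, 0, 0, 0, 0, 0, 255]]]'

```text
clock: 14.4
tcp_pos: [0.5253, -0.2682, 0.1283]
orientation: [-0.001, -0.149, 0.989, 0.001]
wrist_force: [-0.1, 1.3, -2.5]
finger_gap: 0.0598
grip_force: 38.9
```

```bash
python3 d.py .527 -.269 .0605
```

```text
tcp [ 0.5253 -0.2682  0.1283] y-dir 107.12 tilt 0.12 gap 0.0598 grip 38.9 t 14.4 F [-0.1  1.3 -2.5]
[-0.0058 -0.0058  0.2711] min rows 2.0
```

Request:
jog_arm --increments '[[[0, 0, 0.07, 0, 0, 0, 255], [0, 0, 0.1, 0, 0, 0, 255], [0, 0, 0.07, 0, 0, 0, 255], [0, 0, 0.02, 0, 0, 0, 255], [0, 0, 0.01, 0, 0, 0, 255], [0, 0, 0, 0, 0, 0, 255], [0, 0, 0, 0, 0, 0, 100], [0, 0, 0, 0, 0, 0, 0], [0, 0, 0, 0, 0, 0, 0], [0, 0, 0, 0, 0, 0, 0], [0, 0, -0.06, 0, 0, 0, 0], [0, 0, -0.13, 0, 0, 0, 0], [0, 0, -0.13, 0, 0, 0, 0], [0, 0, -0.08, 0, 0, 0, 0], [0, 0, 0, 0, 0, 0, 0]]]'

```text
clock: 15.9
tcp_pos: [0.528, -0.2702, 0.1656]
orientation: [0.003, -0.149, 0.989, -0.002]
wrist_force: [-0.2, -1.0, -0.1]
finger_gap: 0.0853
grip_force: 0.0
```

```bash
python3 d.py .6 .022 .16 .6 .022 .012
python3 - <<'E'
from h import *
for n in("top","scene"):
    c=cams.read_camera(n); save(c,n+"2")
    print(fit("mill","mill_mid",{n:c},.005,(.424,-.284)),fit("tin","tin_mid",{n:c},.005,(.527,-.269)),fit("shaker","shaker_mid",{n:c},.006,(.6,.022)))
E
```

```text
tcp [ 0.528  -0.2702  0.1656] y-dir 107.14 tilt 0.41 gap 0.0853 grip 0.0 t 15.9 F [-0.2 -1.  -0.1]
[-0.6197  1.0321  0.0194] min rows 7.0
[0.0027 0.0033 0.592 ] min rows 3.0
(array([ 0.42535254, -0.28287451]), np.float64(0.19511571561177454), [0.76]) (array([ 0.52686554, -0.26789837]), np.float64(0.5628485350536598), [0.78]) (array([0.6  , 0.022]), np.float64(0.0), [])
(array([ 0.42220129, -0.28918921]), np.float64(0.1629534282036592), [0.73]) (array([ 0.52652373, -0.26968809]), np.float64(0.027865428203190934), [0.89]) (array([0.60084412, 0.02785114]), np.float64(0.15770025953459732), [0.7])
```

View pics/scene2.png

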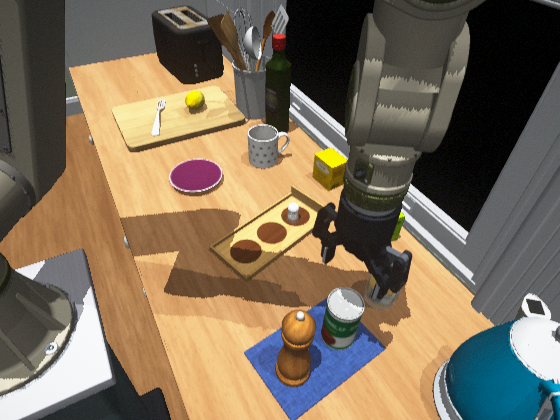

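The picture shows the mill (294,360) and the tin (343,318) upright on the mat, and the shaker (293,212) free on the rear place. Next I take the shaker with a narrowed opening.

Request:
jog_arm --increments '[[[-0.0345, 0.0573, 0, 0, 0, 0, 100], [-0.0689, 0.1147, 0, 0, 0, 0, 100], [-0.0689, 0.1147, 0, 0, 0, 0, 100], [-0.0689, 0.1147, 0, 0, 0, 0, 100], [-0.0689, 0.1147, 0, 0, 0, 0, 100], [-0.0689, 0.1147, 0, 0, 0, 0, 100], [-0.0689, 0.1147, 0, 0, 0, 0, 100], [-0.0689, 0.1147, 0, 0, 0, 0, 100], [-0.0689, 0.1147, 0, 0, 0, 0, 100], [-0.0345, 0.0573, 0, 0, 0, 0, 100], [0, 0, 0, 0, 0, 0, 100], [0, 0, 0.08, 0, 0, 0, 100], [0, 0, 0.1, 0, 0, 0, 100], [0, 0, 0.06, 0, 0, 0, 100], [0, 0, 0, 0, 0, 0, 100], [0, 0, 0, 0, 0, 0, 100]]]'

```text
clock: 17.9
tcp_pos: [0.5978, 0.0228, 0.1017]
orientation: [-0.0, -0.149, 0.989, 0.0]
wrist_force: [0.8, 1.0, 0.2]
finger_gap: 0.0517
grip_force: 0.0
```

```bash
python3 - <<'E'
from h import *
c=cams.read_camera("scene"); cv2.imwrite("pics/s3.png",cv2.cvtColor(cv2.resize(c["pixels"][130:290,200:360],None,fx=3.5,fy=3.5),cv2.COLOR_RGB2BGR))
print(fit("shaker","shaker_mid",{"scene":c},.006,(.6,.022)))
E
python3 d.py .6 .022 .0125
```

```text
(array([0.60033799, 0.0254026 ]), np.float64(0.1791456929607247), [0.62])
tcp [0.5988 0.023  0.1028] y-dir 107.1 tilt 0.11 gap 0.052 grip 0.0 t 18.0 F [0.4 0.3 0.1]
[-0.0027 -0.0048  0.3613] min rows 2.0
```

View pics/s3.png

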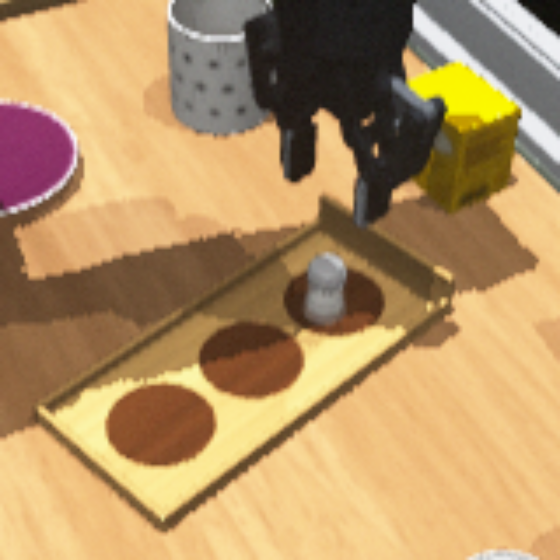

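The fingers straddle the shaker, seen at (325,290) in the crop, so I descend and grip gently.

Request:
jog_arm --increments '[[[0, 0, 0.06, 0, 0, 0, 100], [0, 0, 0.1, 0, 0, 0, 100], [0, 0, 0.1, 0, 0, 0, 100], [0, 0, 0.06, 0, 0, 0, 100], [0, 0, 0.03, 0, 0, 0, 100], [0, 0, 0.009, 0, 0, 0, 100], [0, 0, 0, 0, 0, 0, 100], [0, 0, 0, 0, 0, 0, 255], [0, 0, 0, 0, 0, 0, 255], [0, 0, 0, 0, 0, 0, 255], [0, 0, 0, 0, 0, 0, 255], [0, 0, 0, 0, 0, 0, 255], [0, 0, 0, 0, 0, 0, 255]]]' --force 22

```text
clock: 19.3
tcp_pos: [0.599, 0.0235, 0.0131]
orientation: [0.001, -0.149, 0.989, -0.0]
wrist_force: [-1.0, 0.5, 5.8]
finger_gap: 0.0257
grip_force: 21.8
```

```bash
python3 d.py .6 .022 .0875 .450 .267 .0875 .450 .267 .018
```

```text
tcp [0.599  0.0235 0.0131] y-dir 107.15 tilt 0.12 gap 0.0257 grip 21.8 t 19.3 F [-1.   0.5  5.8]
[-0.0027 -0.0072 -0.2977] min rows 2.0
[ 0.2844  1.1133 -0.0013] min rows 6.0
[6.00e-04 2.00e-04 2.78e-01] min rows 2.0
```

Request:
jog_arm --increments '[[[0, 0, -0.03, 0, 0, 0, 255], [0, 0, -0.08, 0, 0, 0, 255], [0, 0, -0.1, 0, 0, 0, 255], [0, 0, -0.07, 0, 0, 0, 255], [0, 0, -0.02, 0, 0, 0, 255], [0.0115, 0.046, 0, 0, 0, 0, 255], [0.0235, 0.0922, 0, 0, 0, 0, 255], [0.0235, 0.0922, 0, 0, 0, 0, 255], [0.0235, 0.0922, 0, 0, 0, 0, 255], [0.0235, 0.0922, 0, 0, 0, 0, 255], [0.0235, 0.0922, 0, 0, 0, 0, 255], [0.0235, 0.0922, 0, 0, 0, 0, 255], [0.0235, 0.0922, 0, 0, 0, 0, 255], [0.0235, 0.0922, 0, 0, 0, 0, 255], [0.0235, 0.0922, 0, 0, 0, 0, 255], [0.0235, 0.0922, 0, 0, 0, 0, 255], [0.0235, 0.0922, 0, 0, 0, 0, 255], [0.0115, 0.046, 0, 0, 0, 0, 255], [0, 0, 0, 0, 0, 0, 255], [0, 0, 0, 0, 0, 0, 255]]]'

```text
clock: 21.3
tcp_pos: [0.449, 0.2668, 0.0864]
orientation: [-0.0, -0.149, 0.989, -0.0]
wrist_force: [-0.3, -0.5, -1.4]
finger_gap: 0.0251
grip_force: 21.8
```

```bash
python3 d.py .450 .267 .0172
python3 - <<'E'
from h import *
c=cams.read_camera("scene"); cv2.imwrite("pics/s4.png",cv2.cvtColor(cv2.resize(c["pixels"][100:260,120:280],None,fx=3.5,fy=3.5),cv2.COLOR_RGB2BGR))
E
```

```text
tcp [0.449  0.2668 0.0864] y-dir 107.17 tilt 0.05 gap 0.0251 grip 21.8 t 21.3 F [-0.3 -0.5 -1.4]
[-4.200e-03 -2.000e-04  2.767e-01] min rows 2.0
```

View pics/s4.png

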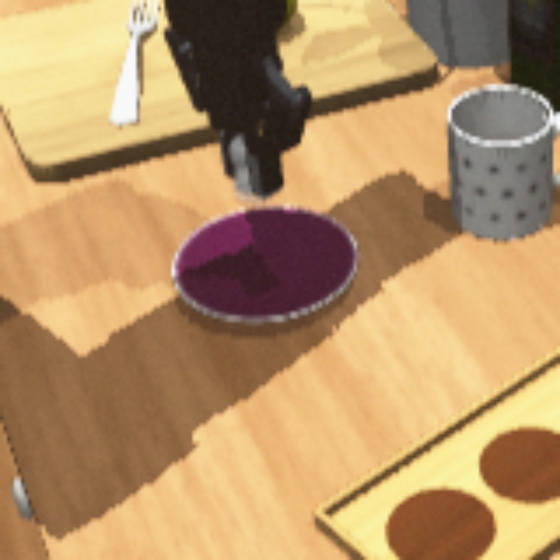

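The shaker is held above the saucer, with its foot at (245,185) in the crop, so I lower it.

Request:
jog_arm --increments '[[[0, 0, 0.06, 0, 0, 0, 255], [-0.004, 0, 0.09, 0, 0, 0, 255], [0, 0, 0.06, 0, 0, 0, 255], [0, 0, 0.04, 0, 0, 0, 255], [0, 0, 0.02, 0, 0, 0, 255], [0, 0, 0.0067, 0, 0, 0, 255], [0, 0, 0, 0, 0, 0, 255], [0, 0, 0, 0, 0, 0, 255]]]'

```text
clock: 22.15
tcp_pos: [0.451, 0.2676, 0.0184]
orientation: [0.001, -0.149, 0.989, 0.0]
wrist_force: [0.2, -0.4, -1.0]
finger_gap: 0.0257
grip_force: 21.8
```

```bash
python3 d.py
```

```text
tcp [0.451  0.2676 0.0184] y-dir 107.14 tilt 0.09 gap 0.0257 grip 21.8 t 22.15 F [ 0.2 -0.4 -1. ]
```

Not yet touching; about 1.5 mm more.

Request:
jog_arm --increments '[[[0, 0, 0.005, 0, 0, 0, 255], [0, 0, 0, 0, 0, 0, 255], [0, 0, 0, 0, 0, 0, 160], [0, 0, 0, 0, 0, 0, 110], [0, 0, 0, 0, 0, 0, 110], [0, 0, 0, 0, 0, 0, 110], [0, 0, -0.06, 0, 0, 0, 110], [0, 0, -0.12, 0, 0, 0, 110], [0, 0, -0.14, 0, 0, 0, 0], [0, 0, -0.14, 0, 0, 0, 0], [0, 0, -0.08, 0, 0, 0, 0], [0, 0, 0, 0, 0, 0, 0]]]'

```text
clock: 23.35
tcp_pos: [0.4524, 0.2683, 0.1548]
orientation: [0.003, -0.149, 0.989, 0.001]
wrist_force: [0.4, -0.4, 0.6]
finger_gap: 0.0851
grip_force: 0.0
```

```bash
python3 d.py .6465 -.238 .17 .6465 -.238 .046
python3 - <<'E'
from h import *
for n in("top","scene"):
    c=cams.read_camera(n); save(c,n+"5")
    print(n,[fit(*a) for a in(("shaker","shaker_mid",{n:c},.01,(.451,.267)),("honey","honey_mid",{n:c},0,(.6465,-.238)),("saucer","saucer",{n:c},0,(.45,.267)))])
E
```

```text
tcp [0.4524 0.2683 0.1548] y-dir 107.15 tilt 0.36 gap 0.0851 grip 0.0 t 23.35 F [ 0.4 -0.4  0.6]
[-0.1454 -2.1639 -0.0613] min rows 11.0
[ 3.10e-03 -3.00e-04  4.96e-01] min rows 3.0
top [(array([0.45193143, 0.25289506]), np.float64(0.8400170648464164), [0.38]), (array([ 0.64761267, -0.23970071]), np.float64(0.053548302945040094), [0.91]), (array([0.45141197, 0.26455269]), np.float64(0.28973240752020124), [0.71])]
scene [(array([0.45204079, 0.27282339]), np.float64(0.20586245359957567), [0.67]), (array([ 0.6459614 , -0.23944605]), np.float64(0.0626889699963612), [0.71]), (array([0.44902327, 0.2714559 ]), np.float64(0.1718646059692226), [0.84])]
```

View pics/scene5.png

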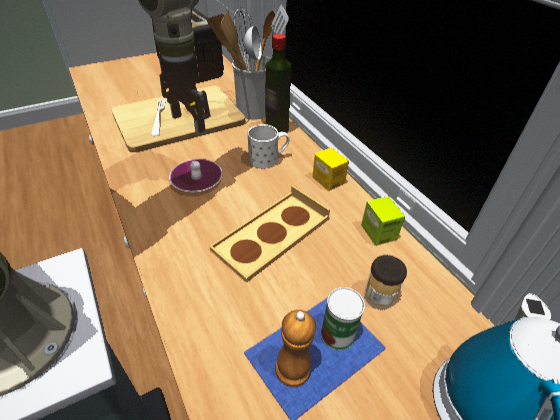

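The shaker stands in the saucer (196,170), and the mill, tin and honey jar (385,280) are all fine. Next is the honey jar.

Request:
jog_arm --increments '[[[-0.005, -0.075, -0.06, 0, 0, 0, 0], [-0.0104, -0.155, 0, 0, 0, 0, 0], [-0.0104, -0.155, 0, 0, 0, 0, 0], [-0.0104, -0.155, 0, 0, 0, 0, 0], [-0.0104, -0.155, 0, 0, 0, 0, 0], [-0.0104, -0.155, 0, 0, 0, 0, 0], [-0.0104, -0.155, 0, 0, 0, 0, 0], [-0.0104, -0.155, 0, 0, 0, 0, 0], [-0.0104, -0.155, 0, 0, 0, 0, 0], [-0.0104, -0.155, 0, 0, 0, 0, 0], [-0.0104, -0.155, 0, 0, 0, 0, 0], [-0.0104, -0.155, 0, 0, 0, 0, 0], [-0.0104, -0.155, 0, 0, 0, 0, 0], [-0.0104, -0.155, 0, 0, 0, 0, 0], [-0.005, -0.078, 0, 0, 0, 0, 0], [0, 0, 0, 0, 0, 0, 0], [0, 0, 0, 0, 0, 0, 0]]]' --force 40

```text
clock: 25.45
tcp_pos: [0.6441, -0.2398, 0.1652]
orientation: [-0.001, -0.149, 0.989, 0.001]
wrist_force: [0.3, 0.8, 0.5]
finger_gap: 0.0853
grip_force: 0.0
```

```bash
python3 d.py .6467 -.239 .046
```

```text
tcp [ 0.6441 -0.2398  0.1652] y-dir 107.1 tilt 0.13 gap 0.0853 grip 0.0 t 25.45 F [0.3 0.8 0.5]
[-0.0114 -0.0006  0.4769] min rows 3.0
```

Request:
jog_arm --increments '[[[-0.008, 0, 0.06, 0, 0, 0, 0], [0, 0, 0.11, 0, 0, 0, 0], [0, 0, 0.12, 0, 0, 0, 0], [0, 0, 0.11, 0, 0, 0, 0], [0, 0, 0.06, 0, 0, 0, 0], [0, 0, 0.017, 0, 0, 0, 0], [0, 0, 0, 0, 0, 0, 0], [0, 0, 0, 0, 0, 0, 255], [0, 0, 0, 0, 0, 0, 255], [0, 0, 0, 0, 0, 0, 255], [0, 0, 0, 0, 0, 0, 255], [0, 0, 0, 0, 0, 0, 255], [0, 0, 0, 0, 0, 0, 255], [0, 0, 0, 0, 0, 0, 255]]]'

```text
clock: 26.85
tcp_pos: [0.6476, -0.2393, 0.0491]
orientation: [0.001, -0.149, 0.989, -0.0]
wrist_force: [-1.6, 1.7, 7.1]
finger_gap: 0.0624
grip_force: 43.2
```

```bash
python3 d.py .6467 -.239 .126 .6105 .0296 .126 .6105 .0296 .053
```

```text
tcp [ 0.6476 -0.2393  0.0491] y-dir 107.16 tilt 0.16 gap 0.0624 grip 43.2 t 26.85 F [-1.6  1.7  7.1]
[ 0.0023  0.0018 -0.3075] min rows 2.0
[-1.7870e-01  1.0693e+00 -9.0000e-04] min rows 6.0
[0.0007 0.0004 0.292 ] min rows 2.0
```

Request:
jog_arm --increments '[[[0, 0, -0.03, 0, 0, 0, 255], [0, 0, -0.08, 0, 0, 0, 255], [0, 0, -0.1, 0, 0, 0, 255], [0, 0, -0.07, 0, 0, 0, 255], [0, 0, -0.03, 0, 0, 0, 255], [-0.0073, 0.0446, 0, 0, 0, 0, 255], [-0.0147, 0.0893, 0, 0, 0, 0, 255], [-0.0147, 0.0893, 0, 0, 0, 0, 255], [-0.0147, 0.0893, 0, 0, 0, 0, 255], [-0.0147, 0.0893, 0, 0, 0, 0, 255], [-0.0147, 0.0893, 0, 0, 0, 0, 255], [-0.0147, 0.0893, 0, 0, 0, 0, 255], [-0.0147, 0.0893, 0, 0, 0, 0, 255], [-0.0147, 0.0893, 0, 0, 0, 0, 255], [-0.0147, 0.0893, 0, 0, 0, 0, 255], [-0.0147, 0.0893, 0, 0, 0, 0, 255], [-0.0147, 0.0893, 0, 0, 0, 0, 255], [-0.0073, 0.0446, 0, 0, 0, 0, 255], [0, 0, 0, 0, 0, 0, 255], [0, 0, 0, 0, 0, 0, 255]]]'

```text
clock: 28.85
tcp_pos: [0.6096, 0.0296, 0.1244]
orientation: [-0.0, -0.149, 0.989, -0.0]
wrist_force: [0.5, 0.6, -3.6]
finger_gap: 0.0622
grip_force: 45.1
```

```bash
python3 d.py .6105 .0296 .0555
python3 - <<'E'
from h import *
z=env.get_state()["tcp_pos"][2]-.0491
for n in("top","scene"):
    c=cams.read_camera(n); print(fit("honey","honey_mid",{n:c},z,(.6105,.0296)))
E
```

```text
tcp [0.6096 0.0296 0.1244] y-dir 107.17 tilt 0.04 gap 0.0622 grip 45.1 t 28.85 F [ 0.5  0.6 -3.6]
[-0.0035 -0.0008  0.2757] min rows 2.0
(array([0.6105, 0.0296]), np.float64(1.0), [0.29])
(array([0.60904926, 0.03218697]), np.float64(0.16942997220398637), [0.75])
```

Request:
jog_arm --increments '[[[-0.0035, 0, 0.06, 0, 0, 0, 255], [0, 0, 0.09, 0, 0, 0, 255], [0, 0, 0.06, 0, 0, 0, 255], [0, 0, 0.04, 0, 0, 0, 255], [0, 0, 0.02, 0, 0, 0, 255], [0, 0, 0.0057, 0, 0, 0, 255], [0, 0, 0, 0, 0, 0, 255], [0, 0, 0, 0, 0, 0, 255]]]'

```text
clock: 29.85
tcp_pos: [0.6114, 0.0299, 0.0567]
orientation: [0.001, -0.149, 0.989, -0.0]
wrist_force: [0.2, 0.8, -5.5]
finger_gap: 0.0621
grip_force: 45.2
```

```bash
python3 d.py
```

```text
tcp [0.6114 0.0299 0.0567] y-dir 107.14 tilt 0.09 gap 0.0621 grip 45.2 t 29.85 F [ 0.2  0.8 -5.5]
```

Request:
jog_arm --increments '[[[0, 0, 0.006, 0, 0, 0, 255], [0, 0, 0.002, 0, 0, 0, 255], [0, 0, 0, 0, 0, 0, 255], [0, 0, 0, 0, 0, 0, 100], [0, 0, 0, 0, 0, 0, 0], [0, 0, 0, 0, 0, 0, 0], [0, 0, 0, 0, 0, 0, 0], [0, 0, -0.06, 0, 0, 0, 0], [0, 0, -0.12, 0, 0, 0, 0], [0, 0, -0.14, 0, 0, 0, 0], [0, 0, -0.09, 0, 0, 0, 0], [0, 0, -0.03, 0, 0, 0, 0], [0, 0, 0, 0, 0, 0, 0]]]'

```text
clock: 31.15
tcp_pos: [0.6113, 0.0299, 0.1646]
orientation: [0.001, -0.149, 0.989, -0.0]
wrist_force: [1.2, -0.3, -0.8]
finger_gap: 0.0854
grip_force: 0.0
```

```bash
python3 d.py .527 -.2693 .16 .527 -.2693 .0605
python3 - <<'E'
from h import *
for n in("top","scene"):
    c=cams.read_camera(n); save(c,n+"6")
    print(n,[fit(*a) for a in(("shaker","shaker_mid",{n:c},.01,(.451,.267)),("honey","honey_mid",{n:c},.006,(.6105,.0296)),("tin","tin_mid",{n:c},.005,(.527,-.269)))])
E
```

```text
tcp [0.6113 0.0299 0.1646] y-dir 107.14 tilt 0.12 gap 0.0854 grip 0.0 t 31.15 F [ 1.2 -0.3 -0.8]
[ 0.6751 -1.0441  0.0176] min rows 7.0
[8.00e-04 3.00e-04 3.98e-01] min rows 2.0
top [(array([0.451, 0.267]), np.float64(1.0), [0.39]), (array([0.6105, 0.0296]), np.float64(0.0), []), (array([ 0.52803002, -0.27093317]), np.float64(0.07596849929266258), [0.9])]
scene [(array([0.45164453, 0.27187305]), np.float64(0.16078847667331653), [0.63]), (array([0.61090362, 0.03234561]), np.float64(0.03823977076559315), [0.76]), (array([ 0.52677811, -0.2686736 ]), np.float64(0.05092564967031665), [0.76])]
```

View pics/scene6.png

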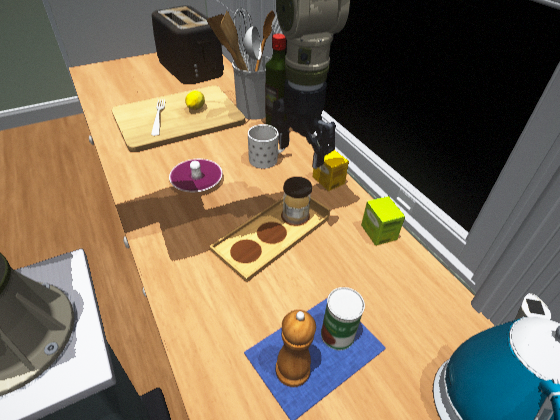

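Honey (297,200) is upright on the rear place. Next I bring the tin back.

Request:
jog_arm --increments '[[[0.0375, -0.058, 0, 0, 0, 0, 0], [0.0748, -0.116, 0, 0, 0, 0, 0], [0.0748, -0.116, 0, 0, 0, 0, 0], [0.0748, -0.116, 0, 0, 0, 0, 0], [0.0748, -0.116, 0, 0, 0, 0, 0], [0.0748, -0.116, 0, 0, 0, 0, 0], [0.0748, -0.116, 0, 0, 0, 0, 0], [0.0748, -0.116, 0, 0, 0, 0, 0], [0.0748, -0.116, 0, 0, 0, 0, 0], [0.0375, -0.058, 0, 0, 0, 0, 0], [0, 0, 0, 0, 0, 0, 0], [0, 0, 0, 0, 0, 0, 0]]]' --force 35

```text
clock: 32.75
tcp_pos: [0.5263, -0.269, 0.1636]
orientation: [-0.0, -0.149, 0.989, 0.0]
wrist_force: [-0.3, -0.2, -0.3]
finger_gap: 0.0855
grip_force: 0.0
```

```bash
python3 d.py .5275 -.2695 .0595
```

```text
tcp [ 0.5263 -0.269   0.1636] y-dir 107.1 tilt 0.05 gap 0.0855 grip 0.0 t 32.75 F [-0.3 -0.2 -0.3]
[-0.0039 -0.0037  0.4164] min rows 3.0
```

Request:
jog_arm --increments '[[[0, 0, 0.06, 0, 0, 0, 0], [0, 0, 0.1, 0, 0, 0, 0], [0, 0, 0.11, 0, 0, 0, 0], [0, 0, 0.09, 0, 0, 0, 0], [0, 0, 0.04, 0, 0, 0, 0], [0, 0, 0.016, 0, 0, 0, 0], [0, 0, 0, 0, 0, 0, 0], [0, 0, 0, 0, 0, 0, 255], [0, 0, 0, 0, 0, 0, 255], [0, 0, 0, 0, 0, 0, 255], [0, 0, 0, 0, 0, 0, 255], [0, 0, 0, 0, 0, 0, 255], [0, 0, 0, 0, 0, 0, 255], [0, 0, 0, 0, 0, 0, 255]]]'

```text
clock: 34.15
tcp_pos: [0.5275, -0.2697, 0.0612]
orientation: [0.001, -0.149, 0.989, -0.001]
wrist_force: [-1.1, -0.2, 6.0]
finger_gap: 0.06
grip_force: 38.3
```

```bash
python3 d.py .5275 -.2695 .129 .5336 .0045 .129
```

```text
tcp [ 0.5275 -0.2697  0.0612] y-dir 107.13 tilt 0.15 gap 0.06 grip 38.3 t 34.15 F [-1.1 -0.2  6. ]
[-6.000e-04  2.000e-04 -2.711e-01] min rows 2.0
[-0.3462  1.0402 -0.0012] min rows 6.0
```

Request:
jog_arm --increments '[[[0, 0, -0.03, 0, 0, 0, 255], [0, 0, -0.07, 0, 0, 0, 255], [0, 0, -0.08, 0, 0, 0, 255], [0, 0, -0.07, 0, 0, 0, 255], [0, 0, -0.03, 0, 0, 0, 255], [-0.0145, 0.0433, 0, 0, 0, 0, 255], [-0.0289, 0.0867, 0, 0, 0, 0, 255], [-0.0289, 0.0867, 0, 0, 0, 0, 255], [-0.0289, 0.0867, 0, 0, 0, 0, 255], [-0.0289, 0.0867, 0, 0, 0, 0, 255], [-0.0289, 0.0867, 0, 0, 0, 0, 255], [-0.0289, 0.0867, 0, 0, 0, 0, 255], [-0.0289, 0.0867, 0, 0, 0, 0, 255], [-0.0289, 0.0867, 0, 0, 0, 0, 255], [-0.0289, 0.0867, 0, 0, 0, 0, 255], [-0.0289, 0.0867, 0, 0, 0, 0, 255], [-0.0289, 0.0867, 0, 0, 0, 0, 255], [-0.0145, 0.0433, 0, 0, 0, 0, 255], [0, 0, 0, 0, 0, 0, 255], [0, 0, 0, 0, 0, 0, 255]]]'

```text
clock: 36.15
tcp_pos: [0.5325, 0.0049, 0.1293]
orientation: [-0.0, -0.149, 0.989, -0.0]
wrist_force: [-0.1, 0.4, -3.2]
finger_gap: 0.0602
grip_force: 38.9
```

```bash
python3 d.py .5336 .0045 .062
```

```text
tcp [0.5325 0.0049 0.1293] y-dir 107.17 tilt 0.05 gap 0.0602 grip 38.9 t 36.15 F [-0.1  0.4 -3.2]
[-0.0038 -0.0028  0.2692] min rows 2.0
```

Request:
jog_arm --increments '[[[0, 0, 0.06, 0, 0, 0, 255], [0, 0, 0.09, 0, 0, 0, 255], [0, 0, 0.06, 0, 0, 0, 255], [0, 0, 0.04, 0, 0, 0, 255], [0, 0, 0.015, 0, 0, 0, 255], [0, 0, 0.008, 0, 0, 0, 255], [0, 0, 0, 0, 0, 0, 255], [0, 0, 0, 0, 0, 0, 255]]]'

```text
clock: 36.95
tcp_pos: [0.5337, 0.0046, 0.0623]
orientation: [0.001, -0.149, 0.989, -0.0]
wrist_force: [-0.8, -0.5, -0.3]
finger_gap: 0.0602
grip_force: 39.1
```

```bash
python3 d.py
```

```text
tcp [0.5337 0.0046 0.0623] y-dir 107.12 tilt 0.1 gap 0.0602 grip 39.1 t 36.95 F [-0.8 -0.5 -0.3]
```

In contact, so I release and rise to clear the mill.

Request:
jog_arm --increments '[[[0, 0, 0, 0, 0, 0, 100], [0, 0, 0, 0, 0, 0, 0], [0, 0, 0, 0, 0, 0, 0], [0, 0, 0, 0, 0, 0, 0], [0, 0, -0.06, 0, 0, 0, 0], [0, 0, -0.13, 0, 0, 0, 0], [0, 0, -0.16, 0, 0, 0, 0], [0, 0, -0.16, 0, 0, 0, 0], [0, 0, -0.12, 0, 0, 0, 0], [0, 0, -0.06, 0, 0, 0, 0], [0, 0, 0, 0, 0, 0, 0]]]'

```text
clock: 38.05
tcp_pos: [0.5345, 0.0049, 0.2368]
orientation: [0.003, -0.149, 0.989, -0.001]
wrist_force: [0.7, -0.5, 0.0]
finger_gap: 0.0858
grip_force: 0.0
```

```bash
python3 d.py .4235 -.2848 .235
python3 - <<'E'
from h import *
for n in("top","scene"):
    c=cams.read_camera(n)
    print(n,[fit(*a) for a in(("tin","tin_mid",{n:c},.006,(.5336,.0045)),("honey","honey_mid",{n:c},.006,(.6105,.0296)),("mill","mill_mid",{n:c},.005,(.424,-.285)))])
E
```

```text
tcp [0.5345 0.0049 0.2368] y-dir 107.15 tilt 0.31 gap 0.0858 grip 0.0 t 38.05 F [ 0.7 -0.5  0. ]
[ 0.7659 -0.9762  0.0055] min rows 7.0
top [(array([0.5336, 0.0045]), np.float64(0.0), []), (array([0.6105, 0.0296]), np.float64(1.0), [0.54]), (array([ 0.42529013, -0.28203133]), np.float64(0.19985069851764947), [0.63])]
scene [(array([0.53354613, 0.00686652]), np.float64(0.039205304553697085), [0.79]), (array([0.61182717, 0.03184495]), np.float64(0.08664379062979588), [0.77]), (array([ 0.42169933, -0.29059986]), np.float64(0.1568776251909716), [0.74])]
```

Request:
jog_arm --increments '[[[0.0425, -0.0543, 0, 0, 0, 0, 0], [0.085, -0.1085, 0, 0, 0, 0, 0], [0.085, -0.1085, 0, 0, 0, 0, 0], [0.085, -0.1085, 0, 0, 0, 0, 0], [0.085, -0.1085, 0, 0, 0, 0, 0], [0.085, -0.1085, 0, 0, 0, 0, 0], [0.085, -0.1085, 0, 0, 0, 0, 0], [0.085, -0.1085, 0, 0, 0, 0, 0], [0.085, -0.1085, 0, 0, 0, 0, 0], [0.0425, -0.0543, 0, 0, 0, 0, 0], [0, 0, 0, 0, 0, 0, 0], [0, 0, 0, 0, 0, 0, 0]]]' --force 30

```text
clock: 39.65
tcp_pos: [0.4218, -0.2845, 0.2335]
orientation: [-0.0, -0.149, 0.989, 0.001]
wrist_force: [0.0, 0.4, 0.3]
finger_gap: 0.0853
grip_force: 0.0
```

```bash
python3 d.py .424 -.285 .121
```

```text
tcp [ 0.4218 -0.2845  0.2335] y-dir 107.09 tilt 0.08 gap 0.0853 grip 0.0 t 39.65 F [0.  0.4 0.3]
[-0.0078 -0.005   0.4499] min rows 3.0
```

Request:
jog_arm --increments '[[[-0.004, -0.002, 0.06, 0, 0, 0, 0], [0, 0, 0.1, 0, 0, 0, 0], [0, 0, 0.12, 0, 0, 0, 0], [0, 0, 0.1, 0, 0, 0, 0], [0, 0, 0.05, 0, 0, 0, 0], [0, 0, 0.02, 0, 0, 0, 0], [0, 0, 0, 0, 0, 0, 0], [0, 0, 0, 0, 0, 0, 255], [0, 0, 0, 0, 0, 0, 255], [0, 0, 0, 0, 0, 0, 255], [0, 0, 0, 0, 0, 0, 255], [0, 0, 0, 0, 0, 0, 255], [0, 0, 0, 0, 0, 0, 255], [0, 0, 0, 0, 0, 0, 255], [0, 0, 0, 0, 0, 0, 255]]]'

```text
clock: 41.15
tcp_pos: [0.424, -0.2857, 0.1227]
orientation: [0.001, -0.149, 0.989, -0.001]
wrist_force: [-0.4, -0.5, 5.8]
finger_gap: 0.0466
grip_force: 30.6
```

```bash
python3 d.py .424 -.285 .197 .4634 -.0115 .197
```

```text
tcp [ 0.424  -0.2857  0.1227] y-dir 107.13 tilt 0.16 gap 0.0466 grip 30.6 t 41.15 F [-0.4 -0.5  5.8]
[-0.0013  0.0019 -0.2971] min rows 2.0
[-0.4729  0.999  -0.0015] min rows 6.0
```

Request:
jog_arm --increments '[[[0, 0, -0.02, 0, 0, 0, 255], [0, 0, -0.06, 0, 0, 0, 255], [0, 0, -0.08, 0, 0, 0, 255], [0, 0, -0.08, 0, 0, 0, 255], [0, 0, -0.06, 0, 0, 0, 255], [-0.0198, 0.0415, 0, 0, 0, 0, 255], [-0.0395, 0.083, 0, 0, 0, 0, 255], [-0.0395, 0.083, 0, 0, 0, 0, 255], [-0.0395, 0.083, 0, 0, 0, 0, 255], [-0.0395, 0.083, 0, 0, 0, 0, 255], [-0.0395, 0.083, 0, 0, 0, 0, 255], [-0.0395, 0.083, 0, 0, 0, 0, 255], [-0.0395, 0.083, 0, 0, 0, 0, 255], [-0.0395, 0.083, 0, 0, 0, 0, 255], [-0.0395, 0.083, 0, 0, 0, 0, 255], [-0.0395, 0.083, 0, 0, 0, 0, 255], [-0.0395, 0.083, 0, 0, 0, 0, 255], [-0.0198, 0.0415, 0, 0, 0, 0, 255], [0, 0, 0, 0, 0, 0, 255], [0, 0, 0, 0, 0, 0, 255]]]'

```text
clock: 43.15
tcp_pos: [0.4627, -0.012, 0.196]
orientation: [-0.0, -0.149, 0.989, -0.0]
wrist_force: [0.3, 0.0, -1.7]
finger_gap: 0.0466
grip_force: 31.5
```

```bash
python3 d.py .4632 -.0118 .1235
```

```text
tcp [ 0.4627 -0.012   0.196 ] y-dir 107.18 tilt 0.05 gap 0.0466 grip 31.5 t 43.15 F [ 0.3  0.  -1.7]
[-2.600e-03  2.000e-04  2.901e-01] min rows 2.0
```

Request:
jog_arm --increments '[[[0, 0, 0.06, 0, 0, 0, 255], [0, 0, 0.09, 0, 0, 0, 255], [0, 0, 0.07, 0, 0, 0, 255], [0, 0, 0.04, 0, 0, 0, 255], [0, 0, 0.02, 0, 0, 0, 255], [0, 0, 0.013, 0, 0, 0, 255], [0, 0, 0, 0, 0, 0, 255], [0, 0, 0, 0, 0, 0, 255]]]'

```text
clock: 43.95
tcp_pos: [0.4636, -0.0123, 0.1239]
orientation: [0.001, -0.149, 0.989, -0.0]
wrist_force: [0.8, -0.8, -2.2]
finger_gap: 0.0465
grip_force: 31.5
```

```bash
python3 d.py
```

```text
tcp [ 0.4636 -0.0123  0.1239] y-dir 107.13 tilt 0.07 gap 0.0465 grip 31.5 t 43.95 F [ 0.8 -0.8 -2.2]
```

Request:
jog_arm --increments '[[[0, 0, 0.003, 0, 0, 0, 255], [0, 0, 0, 0, 0, 0, 255], [0, 0, 0, 0, 0, 0, 100], [0, 0, 0, 0, 0, 0, 0], [0, 0, 0, 0, 0, 0, 0], [0, 0, 0, 0, 0, 0, 0], [0, 0, -0.06, 0, 0, 0, 0], [0, 0, -0.12, 0, 0, 0, 0], [0, 0, -0.14, 0, 0, 0, 0], [0, 0, -0.12, 0, 0, 0, 0], [0.03, 0.06, -0.06, 0, 0, 0, 0], [0.05, 0.14, 0, 0, 0, 0, 0], [0.05, 0.16, 0, 0, 0, 0, 0], [0.05, 0.16, 0, 0, 0, 0, 0], [0.05, 0.16, 0, 0, 0, 0, 0], [0, 0.16, 0, 0, 0, 0, 0], [0, 0.16, 0, 0, 0, 0, 0], [0, 0.1, 0, 0, 0, 0, 0], [0, 0.04, 0, 0, 0, 0, 0], [0, 0, 0, 0, 0, 0, 0]]]'

```text
clock: 45.95
tcp_pos: [0.3237, 0.244, 0.2474]
orientation: [-0.0, -0.15, 0.989, -0.0]
wrist_force: [0.5, -1.0, 0.8]
finger_gap: 0.0851
grip_force: 0.0
```

```bash
python3 - <<'E'
from h import *
for n in("top","scene"):
    c=cams.read_camera(n); save(c,n+"9")
    for a in(("tin","tin_mid",{n:c},.006,(.5336,.0045)),("honey","honey_mid",{n:c},.006,(.6105,.0296)),("mill","mill_mid",{n:c},.006,(.463,-.013)),("shaker","shaker_mid",{n:c},.01,(.451,.267))): print(n,a[0],fit(*a))
for n in("top","scene"):
    a=cv2.imread(f"pics/{n}0.png"); b=cv2.imread(f"pics/{n}9.png")
    y,x=((140,235),(265,325)) if n=="top" else ((180,200),(280,340)); y0,x0=y;y1,x1=x
    cv2.imwrite(f"pics/cmp_{n}.png",cv2.resize(np.hstack([a[y0:y1,x0:x1],b[y0:y1,x0:x1]]),None,fx=4 if n=="top" else 2.8,fy=4 if n=="top" else 2.8))
E
python3 d.py
```

```text
top tin (array([0.53343616, 0.00289485]), np.float64(0.0689887417874474), [0.84])
top honey (array([0.61044458, 0.02886794]), np.float64(0.057126129625013955), [0.59])
top mill (array([ 0.46495351, -0.01402296]), np.float64(0.16623832776492753), [0.63])
top shaker (array([0.451, 0.267]), np.float64(0.0), [])
scene tin (array([0.53272896, 0.00519481]), np.float64(0.049636639362529045), [0.58])
scene honey (array([0.6104789, 0.0306684]), np.float64(0.09877094829429567), [0.62])
scene mill (array([ 0.4626114 , -0.01293109]), np.float64(0.20280253188990938), [0.74])
scene shaker (array([0.4514046 , 0.27307681]), np.float64(0.20566570161615416), [0.7])
tcp [0.3244 0.243  0.2476] y-dir 107.08 tilt 0.01 gap 0.0855 grip 0.0 t 46.45 F [-0.6 -0.2  0.7]
```

View pics/cmp_top.png

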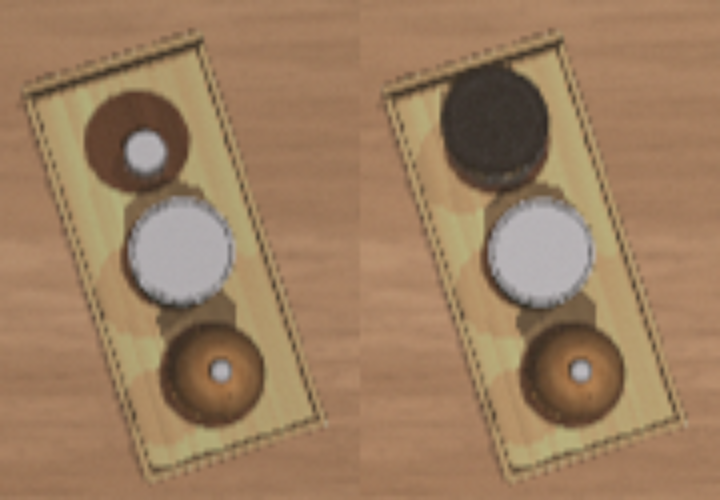

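View pics/scene9.png

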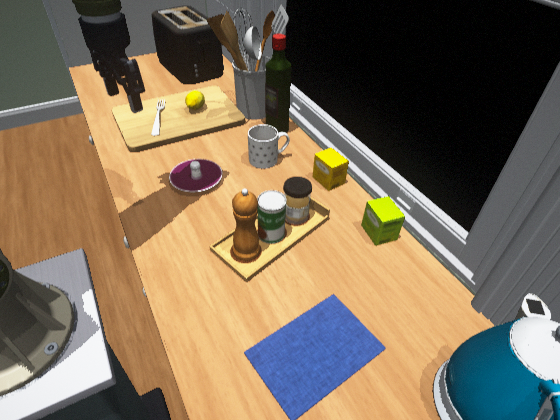

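Before and after match: the mill and tin are at the same pixels within about 1 px. The honey jar is on the rear place and the shaker is in the saucer at (196,170). The arm is clear.

```bash
python3 -c "
from workcell import ticket; print(ticket.hand_in())"
```

```text
the job is handed in; nothing more can be done
None
```

The job is done and handed in (no verdict was returned): the shaker is on the saucer, the honey jar is on the caddy's rear place, the mill and tin are back where they stood, and the mug was not touched.

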